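# Spin the specimen carousel and brake it at the index gate

### The arm

A 6-joint arm with a two-finger parallel gripper is mounted at the origin on the work surface. World frame = base frame: x ahead of the robot, y to its left, z up, the work surface at z = 0. Lengths are in mm, angles in rad, forces in N, time in s.
With the tool pointing down it reaches from about 350 to 875 mm from the base axis. Payload 4.2 kg.
Tool frame: the origin (TCP) lies at the very end of the fingers, on their centre line; the grasp point (between the pads) lies 19 mm behind it; z points along the fingers, y is the line along which they close (so a half turn about z gives the same grasp; the last joint's range is limited). The gripper opens to 85 mm and grips with 20 to 120 N. Pads are 22 mm wide; open, the fingers measure 114 mm over their backs; the gripper's body (76 mm by 85 mm) begins 54 mm behind the grasp point. The pads swing forward as they close: fully open they stand 13 mm farther back than shut.
Start: joints at [1.473, 0.385, 0.008, 0, -1.194, -0.259], TCP at [218.266, 585.627, 231.312] pointing down, gripper open.
Joint ranges: [-3.14, 3.14], [-1.21, 2.06], [-1.07, 1.41], [-3.16, 2.05], [-2.99, -0.16], [-3.1, 3.1]. Speed limits (rad/s): [2.79, 2.79, 3.14, 3.14, 3.14, 3.14].

### API

Orientations are given as a unit quaternion [x, y, z, w].
In Python, from bench import read_state, get_image, camera_model, job_done gives the robot as it stands.
- The arm moves only by the shell command python3 -m handwheel 'ROWS'. ROWS is JSON, a list of rows, each a list of 7 numbers: the shift along the tool's x, y, z in m, then the turn, a rotation vector about the tool's x, y, z in rad, then the gripper's target within -1 to 1 (fully open at 1, half-way at 0, shut at -1). In form: [[dx, dy, dz, wx, wy, wz, jaw], ...]. A call has 1 to 10 rows; each row is the pose to reach, as a shift and turn from the pose commanded when the call began, along the tool's axes at that moment; what a row does not reach only later rows make up. A row lasts 1/8 s, in which the tool goes at most 62.5 mm and 10.7 degrees, less where a joint would pass 70% of its speed; a pose out of reach is approached as far as the arm can. A call with a gripper value outside its range is refused whole. The fingers move at their own pace and stop on an object; the grip force is fixed at half the most. Time passes only in rows, so rows that repeat a pose let the fingers close. It gives the time, the measured TCP pose, the force, the opening and the grip force at its end, in the units of the state.
- read_state(): the state, without advancing time (a new reading comes with each control period).
- get_image(name): name is "side" or "top" or "wrist"; returns (picture, depth): 480x640x3 uint8, blue, green, red; 480x640 float32, mm along the optical axis (not along the pixel's ray), 0 where there is no reading.
- camera_model(name): a dict with "K" (3x3 intrinsics, pixels), "rvec" (rotation vector, rad) and "tvec" (3), from world to camera coordinates, as OpenCV has them; the wrist camera has in their place "hand_eye" (4x4, takes a point from camera to tool coordinates, whose origin is the TCP and whose axes are the flange's). Camera axes: x right, y down, z forward; pixel columns grow to the right and rows downward; lengths in mm; the calibration is good to about 2 mm. A picture is of the moment at which its call begins: read the wrist's pose just before it. camera_model takes no time and is no camera call.
- job_done(): hands the job in; it is judged then, once.
The state is a dict: "clock": time; "joints": joint angles; "joint_vel": joint speeds; "joint_efforts": joint torques, N m; "position": TCP position; "ee_rot": TCP orientation; "contact_force": force on the tool from outside, world axes, zero at the start; "wrist_torque": the same for the moment, N m; "gripper_width": finger opening in mm; "grasp_force": force on a finger pad.
Only numpy, scipy, OpenCV 4.12 (cv2) and the standard library are available. Lean on these libraries where they do the work, as an engineer would, in place of code of your own. Each camera call takes 0.05 s, during which the arm holds its last target. There are 200 camera calls.

### The job

Check that the specimen carousel runs free: with a fingertip, give its upright peg one flick that sends the wheel spinning counter-clockwise seen from above, and let it coast untouched until its tongue has passed the gate (the two small posts) at least twice. Then, on a later pass and while it is still turning, brake it by pressing a fingertip on the flat of the disc, not by catching the peg or the tongue, so that the first time it stops, the tongue points between the two posts; then take the hand away. Do not pinch the peg, leave the things around it alone, and do not nudge the wheel into place after a bad stop.

Things in the scene. Friction and masses are not known exactly. Their poses are not given: they have to be found in the camera images.
- wheel (a joint): turn of the wheel, rad, growing counter-clockwise seen from above, counting on over whole turns without stops. At 0, 6.283, 12.566, 18.850 ... the tongue points midway between the posts. Starts at rest between 2.5 and 5.5. The wheel weighs 0.7 to 1.1 kg and coasts well: its speed dies away with a time constant of about 14 s plus some 0.03 rad/s each second
- hub (a point): centre of the disc's top face, on the wheel's axis. The disc is aluminium, 260 mm across, 12 mm thick, its top 50 mm above the table and flat (the nine specimens in it lie flush) except for the one peg; the ring from 85 to 130 mm out from the axis is plain and free for braking. The spindle is sprung: under more than 4 to 7 N the wheel sinks some 0.3 mm per N, at most 5 mm
- peg_top (a point): centre of the top of the peg: an upright steel pin 16 mm across, 35 mm tall, standing on the disc 72 mm out from the axis (so from 50 to 85 mm above the table), in line with the tongue
- tongue (a point): tip region of the tongue, a flat steel finger 10 mm wide and 4 mm thick under the disc that sticks out 19 mm past its rim; this point lies on its centre line, 143 mm out from the axis, 38 mm above the table
- gate (a point): the point midway between the gate's two posts, 143 mm out from the axis and 46 mm above the table. The posts are upright steel pins, 10 mm across, tops 66 mm above the table, 66 mm apart centre to centre, fixed on the base plate 163 mm out from the axis, just outside the sweep of the tongue
- base: the fixed dark steel base plate of the carousel, 360 x 360 mm, 12 mm thick; origin on the table under the wheel's axis, x axis pointing to the gate
- puck1: loose bystander: round specimen mount, 30 mm across, 20 mm tall, standing on a corner of the base plate; origin at the centre of its underside
- puck2: loose bystander: round specimen mount, 30 mm across, 20 mm tall, standing on a corner of the base plate; origin at the centre of its underside
- puck3: loose bystander: round specimen mount, 30 mm across, 20 mm tall, standing on a corner of the base plate; origin at the centre of its underside
- dropper: loose bystander: amber dropper bottle, 40 mm across, 85 mm tall, left of the carousel; origin under its centre
- dish: loose bystander: round glass dish, 76 mm across, 16 mm tall, right of the carousel; origin under its centre
- slidebox: loose bystander: grey box 60 x 80 x 30 mm, right of the carousel; origin under its centre
- lenscan: loose bystander: black stepped round lens case, 48 mm across, 50 mm tall, left of the carousel; origin under its centre

How it is judged (in metres and radians):
On the way, in this order (a step that is already met when the one before it is completed fails the run):
1. the wheel coasts freely, untouched, at more than 0.3 rad/s after its tongue has passed the gate twice (value of joint wheel above 12.75 rad and velocity of joint wheel above 0.3 rad/s and contact force between the fingers and wheel_c0 below 0.1 N), for 0.1 s.
2. a fingertip on the disc has stopped it with the tongue between the posts (horizontal distance between tongue and gate below 0.023 m and contact force between the fingers and wheel_c0 above 0.3 N and velocity of joint wheel between -0.04 and 0.04 rad/s), for 0.1 s.
At the end, for the whole second after the job is handed in: The wheel is at rest (under 0.04 rad/s) on the third or a later pass, with the centre line of its tongue within 23 mm of the middle of the gate, so that the whole tongue points between the posts; every bystander within 15 mm of where it stood (horizontal distance between tongue and gate below 0.023 m and value of joint wheel above 18.5 rad and velocity of joint wheel between -0.04 and 0.04 rad/s and distance of each of puck1, puck2, puck3, dropper, dish, slidebox, lenscan from where it was at the start of the episode below 0.015 m); the robot touches nothing.
It fails at once if the wheel stopped or turned back (under 0.04 rad/s) with its tongue more than 25 mm from the middle of the gate, after it had passed the gate twice (value of joint wheel above 12.75 rad and velocity of joint wheel below 0.04 rad/s and horizontal distance between tongue and gate above 0.025 m).
It fails at once if the wheel was touched between its flick and its second pass of the gate (joint 7.5 to 12.5) (value of joint wheel between 7.5 and 12.5 rad and contact force between the fingers and wheel_c0 above 0.3 N).
It fails at once if the peg or the tongue was touched again after the flick (joint over 7.5) (value of joint wheel above 7.5 rad and (contact force between the fingers and wheel_c1 above 0.3 N or contact force between the fingers and wheel_c2 above 0.3 N)).
It fails at once if the peg was taken between the fingers (horizontal distance between the grasp point and peg_top below 0.01 m and height (world z) of the grasp point below 0.098 m and contact force between the fingers and wheel_c1 above 0.3 N).
It fails at once if a bystander was pushed or lifted more than 15 mm (distance of any of puck1, puck2, puck3, dropper, dish, slidebox, lenscan from where it was at the start of the episode above 0.015 m).
It also fails if it takes over 72 s, if anything falls off the work surface, if the arm or the gripper's body presses on something with over 40 N, if the wrist force passes 120 N, or if a joint passes its speed limit or range.

## Working session

There is one attempt and no reset: what is moved stays moved. The work goes in short steps, Python scripts to look and compute and a shell command to move; the robot and the scene stay as the last step left them, time stands still between calls to the robot, and variables do not carry over. Pictures are saved under pics/ and viewed, at most 10 in all, crops included, and the job is handed in when it is done.

```bash
mkdir -p pics; ls
python3 - <<'E'
from bench import *
import cv2,numpy as np
s=read_state();print(s)
for n in("top","side"):
    im,d=get_image(n);cv2.imwrite(f"pics/{n}0.png",im);np.save(f"{n}0.npy",d)
    print(camera_model(n))
print(camera_model("wrist"))
E
```

```text
pics
{'clock': 0.0, 'joints': array([ 1.47258729e+00,  3.85595969e-01,  6.59587404e-03, -5.09054073e-04,
       -1.19400657e+00, -2.58591603e-01]), 'joint_vel': array([ 0.00089601, -0.00164156, -0.00106587, -0.00102938,  0.00134579,
       -0.00114826]), 'joint_efforts': array([-6.36991135e-04, -3.92296994e+01,  1.88398129e+01,  4.18606237e+00,
       -4.60223542e-03, -4.99393678e-06]), 'position': array([218.07778893, 585.08071325, 230.18458885]), 'ee_rot': array([ 9.84111526e-01, -1.77547814e-01, -1.47278113e-04,  1.12056975e-03]), 'contact_force': array([-0.13464931, -0.18899611,  0.18376852]), 'wrist_torque': array([-0.01898866, -0.03622523,  0.07071376]), 'grasp_force': 0.0, 'gripper_width': 85.26398766756554}
{'K': array([[463.06251191,   0.        , 325.19753233],
       [  0.        , 463.06251191, 230.4275478 ],
       [  0.        ,   0.        ,   1.        ]]), 'rvec': array([ 2.19814621, -2.19514691,  0.09758857]), 'tvec': array([ -15.74628194,  587.38294757, 1134.40794373])}
{'K': array([[541.53596119,   0.        , 323.69309638],
       [  0.        , 541.53596119, 236.93027984],
       [  0.        ,   0.        ,   1.        ]]), 'rvec': array([ 0.09951835, -2.8378511 ,  1.22946934]), 'tvec': array([ 559.76721323,  100.28760708, 1193.05343328])}
{'K': array([[343.04514195,   0.        , 317.11957693],
       [  0.        , 343.04514195, 240.18187263],
       [  0.        ,   0.        ,   1.        ]]), 'hand_eye': array([[-5.93159336e-04, -9.50703381e-01, -3.10101161e-01,
         7.79849892e+01],
       [ 9.99999795e-01, -6.39030536e-04,  4.63373821e-05,
         4.46878523e-01],
       [-2.42217217e-04, -3.10101070e-01,  9.50703565e-01,
        -1.43104428e+02],
       [ 0.00000000e+00,  0.00000000e+00,  0.00000000e+00,
         1.00000000e+00]])}
```

View pics/top0.png

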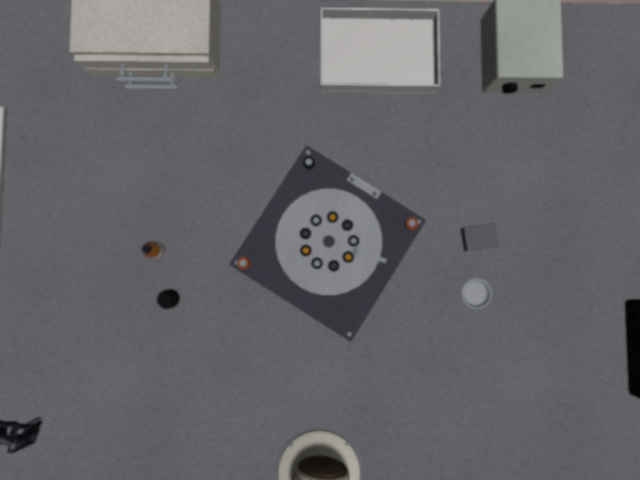

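View pics/side0.png

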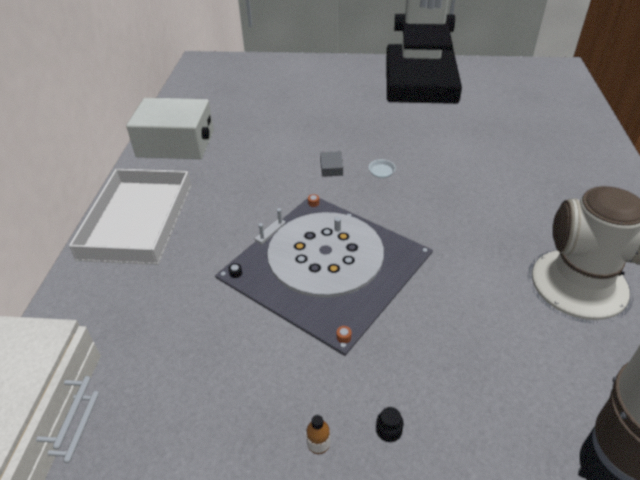

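The top view shows the disc centred near (329,242), the tongue at (384,260), the gate plate at (364,185), and pucks at (309,162), (412,223) and (243,263). The side view shows the posts at (262,230) and (280,214), and the peg at (338,225). Next I compute positions from these.

```bash
cat > h.py <<'E'
from bench import *
import cv2,numpy as np
def ray(n,px,z):
    m=camera_model(n);R=cv2.Rodrigues(m["rvec"])[0];C=-R.T@m["tvec"]
    p=cv2.undistortPoints(np.array([[px]],float),m["K"],None)[0,0]
    v=R.T@np.array([p[0],p[1],1]);return C+v*(z-C[2])/v[2]
def disc(n,im,x0,x1,y0,y1):
    g=cv2.cvtColor(im,cv2.COLOR_BGR2GRAY);m=np.zeros_like(g);m[y0:y1,x0:x1]=(g[y0:y1,x0:x1]>115)*255
    m=cv2.morphologyEx(m,cv2.MORPH_OPEN,np.ones((7,7)))
    c=max(cv2.findContours(m,0,1)[0],key=cv2.contourArea)
    P=np.array([ray(n,q,50)[:2] for q in c[:,0].astype(float)])
    return cv2.minEnclosingCircle(P.astype(np.float32)), cv2.fitEllipse(P.astype(np.float32))
E
python3 - <<'E'
from h import *
t=cv2.imread("pics/top0.png");s=cv2.imread("pics/side0.png")
print(disc("top",t,260,400,175,310));print(disc("side",s,255,395,205,300))
for n,px,z in[("top",(384,260),38),("top",(364,185),12),("side",(262,224),66),("side",(279.5,209),66),("side",(338,220),85),("top",(309,162),30),("top",(412,223),30),("top",(243,263),30),("top",(152,249),85),("top",(168,298),50),("top",(476,293),16),("top",(480,236),30)]: print(n,px,ray(n,px,z).round(1))
a=np.hstack([cv2.resize(t[140:350,225:435],(400,400),interpolation=2)[:400],cv2.resize(s[190:290,240:390][:, :150],(400,267),interpolation=2).repeat(1,0) if 0 else cv2.resize(s[195:295,245:345],(400,400),interpolation=2)])
cv2.imwrite("pics/c1.png",a)
E
```

```text
(((559.3934936523438, -23.717926025390625), 129.40927124023438), ((559.8434448242188, -22.1527099609375), (253.44761657714844, 253.55186462402344), 27.330759048461914))
(((598.0455322265625, -52.02646255493164), 183.3335723876953), ((575.228271484375, -30.78999137878418), (245.46832275390625, 332.96905517578125), 51.83707809448242))
top (384, 260) [ 513.8 -158.8   38. ]
top (364, 185) [ 703.5 -113.3   12. ]
side (262, 224) [709.8 -78.4  66. ]
side (279.5, 209) [ 676.6 -134.2   66. ]
side (338, 220) [533.7 -81.   85. ]
top (309, 162) [757.8  25.8  30. ]
top (412, 223) [ 605.7 -230.4   30. ]
top (243, 263) [506.3 186.7  30. ]
top (152, 249) [538.8 389.8  85. ]
top (168, 298) [422.8 361.1  50. ]
top (476, 293) [ 431.9 -391.7   16. ]
top (480, 236) [ 573.6 -399.9   30. ]
```

View pics/c1.png

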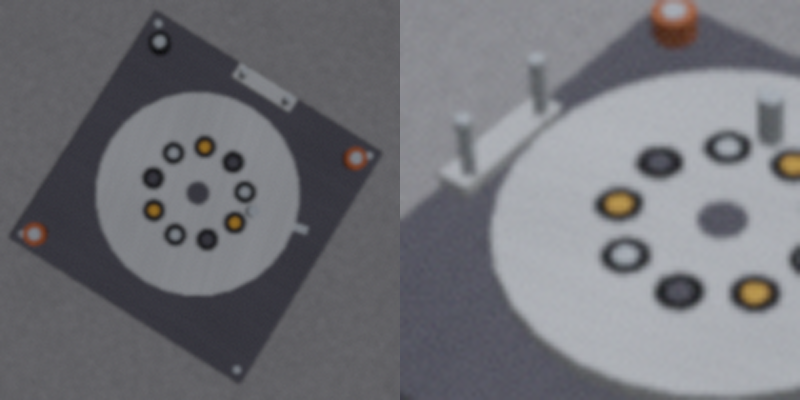

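Run:
```python
from h import *
k=210/400
f=lambda x,y,z:ray("top",(x*k+225-.24,y*k+140-.24),z)[:2]
c=[f(*p,12) for p in[(155,10),(382,152),(240,384),(10,237)]];c=np.array(c)
print(c.round(1),c.mean(0))
for i in range(4):
    d=c[(i+1)%4]-c[i];print(np.linalg.norm(d),np.degrees(np.arctan2(d[1],d[0]))%90-90)
h=np.array([559.8,-22.2])
for n,p in dict(pa=f(241,75,66),pb=f(287,100,66),peg=f(251,210,85),tong=f(304,230,38),hub=f(198,193,50),p1=f(160,42,30),p2=f(356,158,30),p3=f(34,234,30)).items():
    d=p-h;print(n,p.round(1),np.linalg.norm(d).round(1),np.degrees(np.arctan2(d[1],d[0])).round(1))
```

```text
[[ 805.4   33.5]
 [ 616.  -268.1]
 [ 313.1  -78.5]
 [ 503.3  221.7]] [559.43961854 -22.85621845]
356.09686197364397 -32.131218993201216
357.3494453890103 -32.03329194131487
355.4337005366536 -32.35554139171186
355.9596349733812 -31.925727294189002
pa [708.6 -76.9] 158.5 -20.2
pb [ 676.8 -135.2] 162.7 -44.0
peg [537.  -87.3] 69.0 -109.3
tong [ 512.6 -159.6] 145.3 -109.0
hub [559.5 -22.9] 0.7 -115.8
p1 [758.3  26.4] 204.3 13.8
p2 [ 606.4 -229.6] 212.6 -77.3
p3 [507.2 187.7] 216.4 104.1
```

```bash
cat >> h.py <<'E'
from scipy.spatial.transform import Rotation as Ro
def to(*T):
    s=read_state();R=Ro.from_quat(s["ee_rot"]).as_matrix()
    print("pos",s["position"].round(1),"F",s["contact_force"].round(2),"tx",R[:,0].round(3),"tz",R[:,2].round(3),"t",s["clock"])
    for t in T: print(t,"->",(R.T@(np.array(t)-s["position"])).round(1))
H=np.array([559.7,-22.5]);G=np.radians(-32.1)
E
python3 -c "
from h import *
to((452,-22,110))"
```

```text
pos [218.1 585.2 230.3] F [ 0.15 -0.33  0.48] tx [ 0.937 -0.349  0.   ] tz [-0.001 -0.002 -1.   ] t 0.1
(452, -22, 110) -> [431.3 486.9 121.4]
```

```bash
python3 -m handwheel '[[0.431,0.487,0,0,0,0,-1],[0.431,0.487,0,0,0,0,-1],[0.431,0.487,0,0,0,0,-1],[0.431,0.487,0,0,0,0,-1],[0.431,0.487,0,0,0,0,-1],[0.431,0.487,0,0,0,0,-1],[0.431,0.487,0,0,0,0,-1],[0.431,0.487,0,0,0,0,-1],[0.431,0.487,0,0,0,0,-1],[0.431,0.487,0,0,0,0,-1]]'; python3 -c "
from h import *
to((452,-22,110))"
```

```text
clock: 1.35
position: [443.1, 0.4, 231.4]
ee_rot: [0.984, -0.177, 0.0, -0.0]
contact_force: [1.8, 1.0, 0.3]
gripper_width: 0.2
grasp_force: 0.0
pos [4.431e+02 4.000e-01 2.314e+02] F [1.8  1.02 0.27] tx [ 0.937 -0.349  0.   ] tz [ 0.  0. -1.] t 1.35
(452, -22, 110) -> [ 16.1  18.  121.4]
```

```bash
python3 -m handwheel '[[0.016,0.018,0.06,0,0,0,-1],[0.016,0.018,0.12,0,0,0,-1],[0.016,0.018,0.15,0,0,0,-1],[0.016,0.018,0.165,0,0,0,-1],[0.016,0.018,0.165,0,0,0,-1],[0.016,0.018,0.165,0,0,0,-1]]'; python3 -c "
from h import *
to((452,-22,52))
im,d=get_image('wrist');cv2.imwrite('pics/w1.png',im)"
```

```text
clock: 2.1
position: [452.1, -19.9, 66.9]
ee_rot: [0.984, -0.177, 0.001, -0.0]
contact_force: [0.4, 0.5, 0.2]
gripper_width: -0.1
grasp_force: 0.0
pos [452.1 -19.9  66.9] F [0.41 0.47 0.19] tx [ 0.937 -0.349  0.001] tz [ 0.001  0.    -1.   ] t 2.1
(452, -22, 52) -> [ 0.6  2.  14.9]
```

View pics/w1.png

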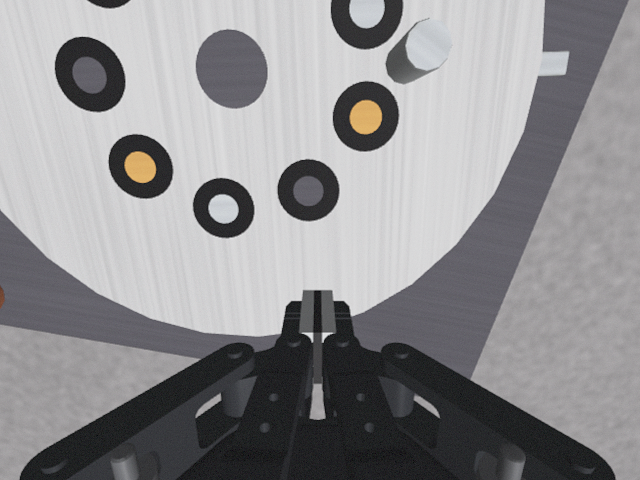

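The wrist view shows the shut fingertips over the plain ring at about (318,300), the hub at (232,69), the peg top at (429,43) and the tongue at (555,63). I'll refine the peg position and probe the disc height here.

```bash
python3 - <<'E'
from h import *
s=read_state();m=camera_model("wrist");X=m["hand_eye"];R=Ro.from_quat(s["ee_rot"]).as_matrix()
for n,p,z in[("hub",(232,69),50),("peg",(429,43),85),("tongue",(555,63),40)]:
    q=cv2.undistortPoints(np.array([[p]],float),m["K"],None)[0,0]
    v=R@X[:3,:3]@np.array([*q,1]);C=R@X[:3,3]+s["position"];P=C+v*(z-C[2])/v[2];print(n,P.round(1))
    d=P[:2]-H;print(np.linalg.norm(d),np.degrees(np.arctan2(d[1],d[0])))
E
python3 -m handwheel '[[0,0.002,0.008,0,0,0,-1],[0,0.002,0.013,0,0,0,-1],[0,0.002,0.0135,0,0,0,-1],[0,0.002,0.014,0,0,0,-1],[0,0.002,0.014,0,0,0,-1]]'
```

```text
hub [560.1 -22.1  50. ]
0.589118185928821 41.266953908086506
peg [537.1 -90.6  85. ]
71.78087995176146 -108.36377114064204
tongue [ 514.1 -156.8   40. ]
141.85603035763893 -108.77080634025802
clock: 2.78
position: [451.0, -21.9, 52.4]
ee_rot: [0.984, -0.177, 0.0, -0.0]
contact_force: [0.2, -0.5, -0.2]
gripper_width: -0.0
grasp_force: 0.0
```

```bash
for i in 1 2 3; do python3 -m handwheel '[[0,0,0.001,0,0,0,-1],[0,0,0.001,0,0,0,-1],[0,0,0.001,0,0,0,-1]]' | grep -E 'pos|cont'; done
```

```text
position: [451.0, -21.9, 51.3]
contact_force: [0.3, 0.2, -0.3]
position: [450.9, -21.9, 50.3]
contact_force: [-0.6, 0.4, 0.4]
position: [451.0, -21.9, 49.4]
contact_force: [-0.2, -0.5, 1.3]
```

```bash
for i in 1 2; do python3 -m handwheel '[[0,0,0.001,0,0,0,-1],[0,0,0.001,0,0,0,-1],[0,0,0.001,0,0,0,-1]]' | grep -E 'clock|pos|cont'; done; python3 -m handwheel '[[0,0,-0.02,0,0,0,-1],[0,0,-0.045,0,0,0,-1],[0,0,-0.045,0,0,0,-1]]'; python3 -c "
from h import *
to((536.9-.947*45,-90.6+.32*45,100),(451,-22,51))"
```

```text
clock: 4.28
position: [450.9, -22.0, 48.4]
contact_force: [-1.9, -0.7, 3.9]
clock: 4.65
position: [450.8, -22.0, 47.4]
contact_force: [-1.5, 0.2, 5.9]
clock: 5.03
position: [452.3, -21.5, 93.5]
ee_rot: [0.984, -0.177, 0.002, -0.001]
contact_force: [-0.5, 0.4, -0.2]
gripper_width: -0.1
grasp_force: 0.0
pos [452.3 -21.5  93.5] F [-0.54  0.45 -0.23] tx [ 0.937 -0.349  0.004] tz [ 0.004  0.001 -1.   ] t 5.025
(494.28499999999997, -76.19999999999999, 100) -> [58.5 36.6 -6.3]
(451, -22, 51) -> [-1.2  1.  42.5]
```

```bash
python3 -m handwheel '[[0.058,0.037,0,0,0,0,-1],[0.058,0.037,0,0,0,0,-1],[0.058,0.037,0.028,0,0,0,-1],[0.058,0.037,0.029,0,0,0,-1],[0.058,0.037,0.029,0,0,0,-1],[0.058,0.037,0.029,0,0,0,-1]]'; python3 -c "
from h import *
to((536.9,-90.6,63))"
```

```text
clock: 5.78
position: [492.8, -76.5, 64.1]
ee_rot: [0.984, -0.177, 0.001, -0.0]
contact_force: [-0.5, -0.1, 0.2]
gripper_width: -0.0
grasp_force: 0.0
pos [492.8 -76.5  64.1] F [-0.49 -0.09  0.24] tx [ 0.937 -0.349  0.001] tz [ 0.002  0.    -1.   ] t 5.775
(536.9, -90.6, 63) -> [46.3 -2.1  1.1]
```

```bash
python3 -m handwheel '[[0.018,-0.002,0,0,0,0,-1],[0.024,-0.002,0,0,0,0,-1],[0.030,-0.002,0,0,0,0,-1],[0.038,-0.003,0,0,0,0,-1],[0.050,-0.006,0,0,0,0,-1],[0.066,-0.012,0,0,0,0,-1],[0.060,-0.012,-0.02,0,0,0,-1],[0.045,-0.010,-0.045,0,0,0,-1]]'
cat >> h.py <<'E'
def wheel(name=None):
    # tongue angle from top view: bright pixels on the 139-148 mm ring at z=40
    t=read_state()["clock"];im,d=get_image("top")
    if name: cv2.imwrite(name,im)
    m=camera_model("top");g=cv2.cvtColor(im,cv2.COLOR_BGR2GRAY)
    a=np.radians(np.arange(0,360,.5));r=np.arange(135,147,2.)
    A,Rr=np.meshgrid(a,r);P=np.stack([H[0]+Rr*np.cos(A+G),H[1]+Rr*np.sin(A+G),0*A+40],-1).reshape(-1,3)
    px=cv2.projectPoints(P,m["rvec"],m["tvec"],m["K"],None)[0].reshape(*A.shape,2).astype(np.float32)
    v=cv2.remap(g,px[...,0],px[...,1],1).mean(0)
    v=cv2.GaussianBlur(np.r_[v,v,v][None].astype(np.float32),(0,0),3)[0,720:1440]
    i=v.argmax();w=np.clip(v-np.median(v)-.4*(v.max()-np.median(v)),0,None)
    k=np.arange(i-12,i+13);th=a[i]+(w[k%720]*np.radians(.5*(k-i))).sum()/w[k%720].sum()
    return t,th,v.max(),np.median(v)
E
python3 -c "
from h import *
for i in range(3):print(wheel('pics/f%d.png'%i))
to((451,-22,70))"
```

```text
clock: 6.78
position: [538.9, -83.2, 108.1]
ee_rot: [0.984, -0.178, -0.0, 0.0]
contact_force: [0.3, 0.4, 0.0]
gripper_width: 0.0
grasp_force: 0.0
(6.775, np.float64(2.1922225105522113), np.float32(114.8486), np.float32(57.716373))
(6.825, np.float64(2.2154938528501016), np.float32(115.48398), np.float32(57.634666))
(6.875, np.float64(2.208113090816116), np.float32(115.271126), np.float32(57.76703))
pos [539.2 -83.1 109.7] F [ 0.26 -1.02  0.98] tx [ 0.937 -0.349  0.003] tz [ 0.004  0.    -1.   ] t 6.925
(451, -22, 70) -> [-104.1  -26.4   39.4]
```

View pics/f2.png

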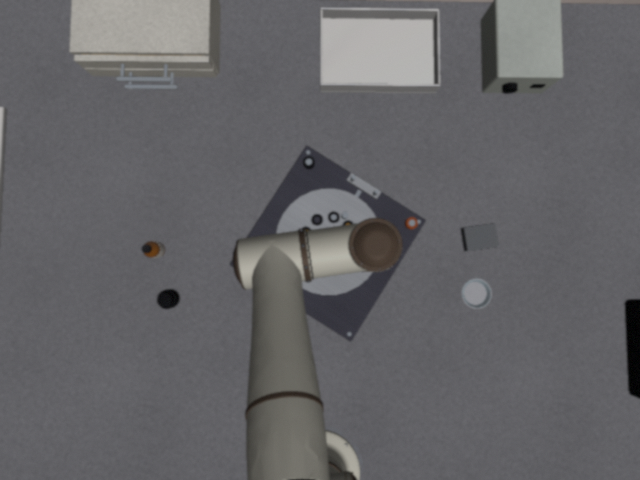

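The arm hides the lower left, but the tongue is visible at about (357,195), just at the gate, so the flick worked. I move the arm to the brake hover and restrict the tongue search to the visible sector.

```bash
cp h.py h0.py; sed -i 's/def wheel(name=None):/def wheel(name=None,lo=-1.3,hi=1.2):/; s/np.radians(np.arange(0,360,.5))/np.arange(lo,hi,.00873)/; s/    v=cv2.GaussianBlur.*/    v=cv2.GaussianBlur(v[None].astype(np.float32),(0,0),3)[0]/; s/k=np.arange(i-12,i+13)/k=np.arange(max(i-12,0),min(i+13,len(a)))/; s/w\[k%720\]/w[k]/g; s/return t,th,/return t,round(th,3),/' h.py
python3 - <<'E'
from h import *
for i in range(2):print(wheel(lo=-.4,hi=1))
E
python3 -m handwheel '[[-0.104,-0.026,0,0,0,0,-1],[-0.104,-0.026,0,0,0,0,-1],[-0.104,-0.026,0,0,0,0,-1]]'|head -2
python3 - <<'E'
from h import *
for i in range(2):print(wheel('pics/g%d.png'%i))
to((451,-22,70))
E
```

```text
(6.925, np.float64(0.125), np.float32(108.27315), np.float32(57.71416))
(6.975, np.float64(0.235), np.float32(111.11733), np.float32(57.87677))
clock: 7.4
position: [447.1, -21.9, 107.6]
(7.4, np.float64(1.162), np.float32(113.07525), np.float32(57.370567))
(7.45, np.float64(1.184), np.float32(59.238766), np.float32(57.497566))
pos [450.2 -22.2 108.1] F [ 0.41 -0.36 -0.37] tx [ 0.937 -0.348  0.   ] tz [ 0. -0. -1.] t 7.5
(451, -22, 70) -> [ 0.7 -0.5 38.1]
```

```bash
python3 -c "
import cv2
a=cv2.imread('pics/g1.png')[140:350,225:435];cv2.imwrite('pics/g1c.png',cv2.resize(a,None,fx=2.5,fy=2.5))"
```

```text
(no output)
```

View pics/g1c.png

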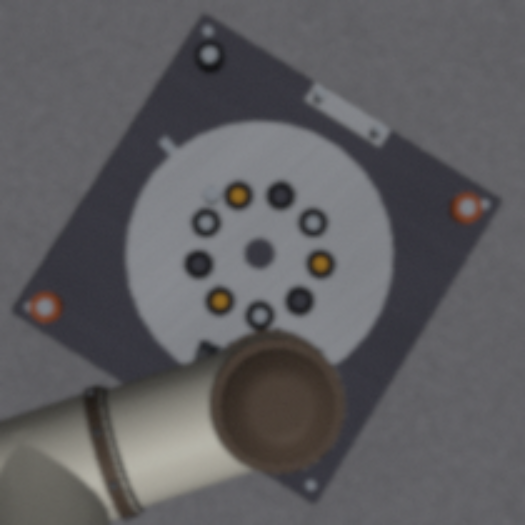

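The tongue is at (168,146) in the crop, turning counter-clockwise at about 2.2 rad/s. I let it coast with the hand clear.

```bash
python3 -m handwheel '[[0.0,0,0,0,0,0,-1],[0,0,0,0,0,0,-1],[0,0,0,0,0,0,-1],[0,0,0,0,0,0,-1],[0,0,0,0,0,0,-1],[0,0,0,0,0,0,-1],[0,0,0,0,0,0,-1],[0,0,0,0,0,0,-1],[0,0,0,0,0,0,-1],[0,0,0,0,0,0,-1]]'|head -1;  python3 -m handwheel '[[0.0,0,0,0,0,0,-1],[0,0,0,0,0,0,-1],[0,0,0,0,0,0,-1],[0,0,0,0,0,0,-1],[0,0,0,0,0,0,-1]]'|head -1
cat > m.py <<'E'
from h import *
import sys
for i in range(int(sys.argv[1])):print(*wheel(lo=-1.3,hi=2))
E
python3 m.py 6; python3 -m handwheel '[[0.0,0,0,0,0,0,-1],[0,0,0,0,0,0,-1],[0,0,0,0,0,0,-1],[0,0,0,0,0,0,-1]]'|head -1; python3 m.py 6
```

```text
clock: 8.75
clock: 9.38
9.375 -1.243 110.29005 57.50996
9.425 -1.148 108.579994 57.387215
9.475 -1.055 106.357124 57.515175
9.525 -0.964 106.75505 57.530003
9.575 -0.874 109.50807 57.38686
9.625 -0.785 108.871254 57.61577
clock: 10.18
10.175 0.175 108.844025 57.469833
10.225 0.26 106.81821 57.309826
10.275 0.345 108.51209 57.65058
10.325 0.428 108.55166 57.55846
10.375 0.512 110.12685 57.421566
10.425 0.602 111.61281 57.53181
```

```bash
for i in 1 2; do python3 -m handwheel '[[0.0,0,0,0,0,0,-1],[0,0,0,0,0,0,-1],[0,0,0,0,0,0,-1],[0,0,0,0,0,0,-1],[0,0,0,0,0,0,-1],[0,0,0,0,0,0,-1],[0,0,0,0,0,0,-1],[0,0,0,0,0,0,-1],[0,0,0,0,0,0,-1],[0,0,0,0,0,0,-1]]'|head -1;done;  python3 -m handwheel '[[0.0,0,0,0,0,0,-1],[0,0,0,0,0,0,-1],[0,0,0,0,0,0,-1],[0,0,0,0,0,0,-1],[0,0,0,0,0,0,-1]]'|head -1
python3 m.py 5;  python3 -m handwheel '[[0.0,0,0,0,0,0,-1],[0,0,0,0,0,0,-1],[0,0,0,0,0,0,-1],[0,0,0,0,0,0,-1],[0,0,0,0,0,0,-1],[0,0,0,0,0,0,-1]]'|head -1
python3 m.py 5
```

```text
clock: 11.72
clock: 12.98
clock: 13.6
13.6 -1.03 111.461754 57.45568
13.65 -0.968 105.82886 57.5591
13.7 -0.906 109.62381 57.55068
13.75 -0.84 109.31561 57.535473
13.8 -0.777 109.10717 57.562054
clock: 14.6
14.6 0.194 109.59341 57.328396
14.65 0.254 108.203766 57.23271
14.7 0.311 107.75039 57.517414
14.75 0.37 108.91159 57.575115
14.8 0.426 109.26483 57.55735
```

Fit the decay model to all the readings and predict the next pass.

```bash
cat > fit.py <<'E'
import numpy as np
from scipy.optimize import least_squares,brentq
D=[(6.925,.125,1),(6.975,.235,1),(9.375,-1.243,2),(9.475,-1.055,2),(9.575,-.874,2),(10.225,.26,2),(10.325,.428,2),(10.425,.602,2),(13.6,-1.03,3),(13.7,-.906,3),(13.8,-.777,3),(14.6,.194,3),(14.7,.311,3),(14.8,.426,3)]
D+=eval(open("more.txt").read()) if __import__("os").path.exists("more.txt") else []
D=np.array(D);t=D[:,0]-10;y=D[:,1]+2*np.pi*D[:,2]
f=lambda p,t:p[0]+p[2]*(p[1]+p[2]*p[3])*(1-np.exp(-t/p[2]))-p[2]*p[3]*t
w=lambda p,t:(p[1]+p[2]*p[3])*np.exp(-t/p[2])-p[2]*p[3]
r=least_squares(lambda p:np.r_[(f(p,t)-y)/.01,(p[2]-14)/1,(p[3]-.03)/.005],[12.4,1.8,14,.03]).x
print(r,np.abs(f(r,t)-y).max())
for g in(23.9,24.6,25.0,25.13):
    try:
        T=brentq(lambda T:f(r,T)-g,4,13);print(g,T+10,w(r,T))
    except Exception as e:print(g,e)
E
python3 fit.py
```

```text
[12.43984761  1.72937534 15.0718863   0.02639237] 0.007667134989922886
23.9 19.844230131419714 0.7091965991202275
24.6 20.88620934099385 0.6352522100407009
25.0 21.538507163344008 0.5914970455015159
25.13 21.761022194888927 0.5769990157518405
```

```bash
for i in 1 2 3; do python3 -m handwheel '[[0.0,0,0,0,0,0,-1],[0,0,0,0,0,0,-1],[0,0,0,0,0,0,-1],[0,0,0,0,0,0,-1],[0,0,0,0,0,0,-1],[0,0,0,0,0,0,-1],[0,0,0,0,0,0,-1],[0,0,0,0,0,0,-1],[0,0,0,0,0,0,-1],[0,0,0,0,0,0,-1]]'|head -1;done;  python3 -m handwheel '[[0.0,0,0,0,0,0,-1],[0,0,0,0,0,0,-1],[0,0,0.02,0,0,0,-1],[0,0,0.04,0,0,0,-1],[0,0,0.05,0,0,0,-1],[0,0,0.05,0,0,0,-1],[0,0,0.05,0,0,0,-1],[0,0,0.05,0,0,0,-1],[0,0,0.05,0,0,0,-1]]'
python3 m.py 6; python3 -c "
from h import *
to((451,-22,46))"
```

```text
clock: 16.1
clock: 17.35
clock: 18.6
clock: 19.73
position: [449.9, -22.4, 58.8]
ee_rot: [0.984, -0.177, 0.0, -0.0]
contact_force: [-0.4, -0.2, -0.2]
gripper_width: -0.3
grasp_force: 0.0
19.725 -1.287 90.91432 57.75198
19.775 -1.278 116.13346 57.855198
19.825 -1.256 109.12135 57.840546
19.875 -1.213 109.69806 57.912773
19.925 -1.177 109.958435 57.936794
19.975 -1.142 109.20745 57.775482
pos [449.7 -22.5  58.4] F [-0.26  0.15  0.94] tx [ 0.937 -0.349  0.   ] tz [ 0.  0. -1.] t 20.025
(451, -22, 46) -> [ 1.1 -1.  12.4]
```

```bash
python3 -m handwheel '[[0,0,0.003,0,0,0,-1],[0,0,0.0055,0,0,0,-1],[0,0,0.0055,0,0,0,-1],[0,0,0.0055,0,0,0,-1],[0,0,0.0055,0,0,0,-1],[0,0,0.0055,0,0,0,-1],[0,0,0.0055,0,0,0,-1],[0,0,0.0055,0,0,0,-1]]'
python3 m.py 4; python3 -c "
from h import *
to((451,-22,46))"
```

```text
clock: 21.02
position: [449.7, -22.5, 52.9]
ee_rot: [0.984, -0.177, 0.0, -0.0]
contact_force: [-1.1, -1.0, 0.4]
gripper_width: -0.0
grasp_force: 0.0
21.025 -0.445 110.31274 57.97503
21.075 -0.416 111.438644 57.82921
21.125 -0.383 109.74889 57.938244
21.175 -0.352 109.85084 57.85094
pos [449.6 -22.5  52.8] F [ 0.06 -0.04 -0.09] tx [ 0.937 -0.349 -0.   ] tz [-0. -0. -1.] t 21.225
(451, -22, 46) -> [ 1.1 -1.   6.8]
```

```bash
python3 -m handwheel '[[0,0,0,0,0,0,-1],[0,0,0,0,0,0,-1],[0,0,0.002,0,0,0,-1],[0,0,0.005,0,0,0,-1],[0,0,0.007,0,0,0,-1],[0,0,0.007,0,0,0,-1],[0,0,0.007,0,0,0,-1],[0,0,0.007,0,0,0,-1]]'
python3 m.py 3
```

```text
clock: 22.22
position: [449.5, -22.6, 46.3]
ee_rot: [0.984, -0.177, -0.0, 0.0]
contact_force: [-2.3, -0.2, 6.8]
gripper_width: 0.1
grasp_force: 3.6
22.225 -0.065 108.59801 57.761333
22.275 -0.065 108.5618 57.792725
22.325 -0.065 108.45835 57.814247
```

Stopped at −0.065 rad, about 9 mm from the gate's middle. Lifting straight off.

```bash
python3 -m handwheel '[[0,0,-0.004,0,0,0,-1],[0,0,-0.01,0,0,0,-1],[0,0,-0.04,0,0,0,-1],[0,0,-0.1,0,0,0,-1],[0,0,-0.1,0,0,0,-1],[0,0,-0.1,0,0,0,-1],[0,0,-0.1,0,0,0,-1]]'
python3 -c "
from h import *
print(wheel('pics/e0.png'),wheel())
cv2.imwrite('pics/e0c.png',cv2.resize(cv2.imread('pics/e0.png')[140:350,225:435],None,fx=2.5,fy=2.5))"
```

```text
clock: 23.25
position: [448.6, -22.8, 144.6]
ee_rot: [0.984, -0.178, -0.001, 0.001]
contact_force: [0.5, 0.6, 0.3]
gripper_width: 0.4
grasp_force: 0.0
(23.25, np.float64(-0.074), np.float32(108.83973), np.float32(57.115376)) (23.3, np.float64(-0.074), np.float32(108.38738), np.float32(57.164963))
```

View pics/e0c.png

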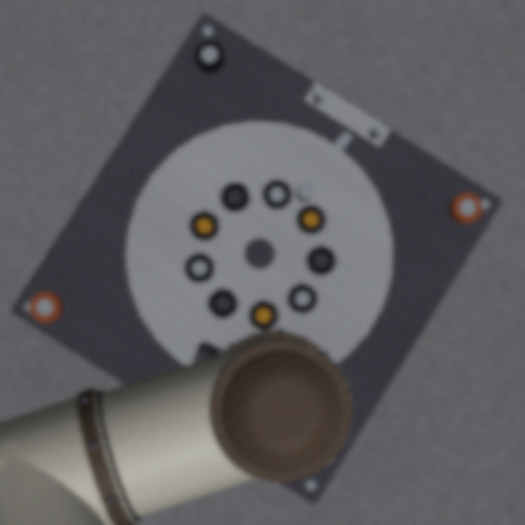

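The tongue at (343,141) points between the posts at (318,98) and (375,133). The wheel is at rest, the pucks have not moved, and the hand is clear.

```bash
python3 -c "
from bench import *
print(job_done())"
```

```text
the job is handed in; nothing more can be done
None
```

I handed the job in: one flick spun the carousel, it coasted untouched past the gate three times, and I braked it on the flat of the disc at the fourth pass, about 10 mm from mid-gate (limit 23 mm), with the hand lifted clear; no verdict was returned.

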